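# Book in a paint sample pot: label to the reader, snap the cap home and hold it

## Task

Book in the open paint sample pot that stands in the nest of the code reader: turn it in its nest until its paper label squarely faces the reader's window, then fetch the loose black snap cap that lies by itself on the table and press it straight down onto the pot's neck, on past the click until it is fully home. Do not let go: the program finishes with the gripper still holding the cap and pressing it firmly down while the seal takes, the pot upright in its nest and the label still facing the reader. Leave the other things on the table where they are.

Things in the scene. Friction and masses are not known exactly. Their poses are not given: they have to be found in the camera images.
- station: fixed dark steel plate, 116 x 232 x 8 mm, carrying a round grey nest and a black code reader. Origin: on the table under the nest's centre; +y points from the nest to the reader (about world +y, turned up to 0.35 rad). Nest: ring of 61 mm inner, 74 mm outer diameter, rim 14 mm above the table. The pot stands in it on the plate (8 mm up), 1.5 mm of play round it, and can be turned there.
- reader_window (a point): middle of the reader's window, 97 mm from the nest's axis, 38 mm above the table. The black reader block behind it is 62 mm wide, 55 mm deep and reaches 67 mm above the table, with a short cable at its back.
- scan_point (a point): point on the station 29 mm from the nest's axis, straight towards the reader's window, 31 mm above the table: the middle of the label must come here.
- pot: open round metal pot, about 0.25 kg, loose and upright in the nest. Origin: centre of its underside; z up; +x points out through the label. Body 58 mm across, 44 mm tall, with a flat shoulder; neck 34 mm across, up to 68 mm. The body can be gripped from above across any diameter, between 7 and 40 mm up. It is to be turned 0.7 to 2.3 rad clockwise (seen from above).
- label (a point): middle of the pot's paper label, on the pot's side 29 mm out along its +x and 23 mm above its underside. The label has dark bars, is 28 mm wide and flush, 10 to 37 mm up; a 13 mm wide paper tail with a dark stripe is folded up over the shoulder, so its side is seen from above too.
- neck_top (a point): centre of the top of the pot's neck, 68 mm above its underside; the rim is bevelled 2.5 mm. Three sprung rounded steel catches, 7 mm wide and 18 mm tall, bulge 3 mm out of the neck, their middles 12 mm below this point; the cap's lip must be pushed over them and snaps in below.
- cap: black ribbed snap cap, loose on the table, open side down (not those on the closed pots in the rack); 49 mm across, 32 mm tall, 45 g. Origin: centre of its underside; z up. Mouth 36.4 mm wide with a lip 3 mm high, hollow 42 mm wide above, 20.5 mm deep. Grip it from above across its diameter with the fingertips at least 8 mm above its lower edge, or they meet the pot's shoulder.
- cap_top (a point): centre of the cap's top, 32 mm above its underside. Resting on the catches it is 93 mm above the pot's underside; pushing on takes up to about 16 N; 5 to 7 mm further it clicks: the resistance drops to nothing, the cap is drawn on, and meets a hard stop 14 mm below where it rested: fully home, top 79.5 mm and lower edge 47.5 mm above the pot's underside.
- gouache_0: closed gouache jar with a white lid and a bright band, 61 mm across, 74 mm tall, standing loose near the cap. Not part of the job. Origin: centre of its underside.
- masking_tape: roll of masking tape lying flat, 102 mm across, 25 mm tall, loose. Not part of the job. Origin: centre of its underside.
- marker: felt marker lying down, 135 mm long (its own y), 17 mm thick, loose. Not part of the job. Origin: centre of its underside.
- brush_c: flat paint brush lying down, 219 mm long (its own x), 53 mm wide, loose. Not part of the job. Origin: centre of its underside.
- driver_a: screwdriver lying down, 198 mm long (its own y), 25 mm thick, loose. Not part of the job. Origin: centre of its underside.
There are look-alikes about, which are no part of the job. Several things have the shape of the cap; the one meant has the colours described above. Leave any blue look-alike of the pot alone.

How it is judged:
On the way, in this order (a step that is already met when the one before it is completed fails the run):
1. the label squarely faces the reader, the pot standing in its nest (horizontal distance between label and scan_point below 0.0075 m and horizontal distance between pot and station below 0.004 m and z of pot in the frame of station below 0.011 m and angle between pot's own z axis and vertical below 0.08 rad), for 0.2 s.
2. the cap is snapped past the catches and fully home on the pot, the label still facing the reader (all of step 1 and z of cap in the frame of pot between 0.044 and 0.0498 m and x of cap in the frame of pot between -0.004 and 0.004 m and y of cap in the frame of pot between -0.004 and 0.004 m and angle between cap's own z axis and vertical below 0.1 rad), for 0.2 s.
At the end, for the whole second after the job is handed in: Pot upright in its nest (4 mm), middle of its label within 7.5 mm (15 degrees) of the scan point; cap home on it: underside less than 49.8 mm above the pot's, within 4 mm of its axis, not tilted; fingers still on the cap, more than 5 N between cap and pot (all of step 2 and contact force between cap and pot above 5 N and contact force between the fingers and cap above 4 N); the arm keeps its last pose, push and grip.
It fails at once if another loose thing on the table is pushed more than 30 mm (distance of any of gouache_0, masking_tape, marker, brush_c, driver_a from where it was at the start of the episode above 0.03 m).
It also fails if it takes over 64 s, if anything falls off the work surface, if the arm or the gripper's body presses on something with over 40 N, if the wrist force passes 120 N, or if a joint passes its speed limit or range.

## Robot

A 7-joint arm with a two-finger parallel gripper is mounted at the origin on a cart in front of the work surface, level with it; the furniture and walls round the work are solid. World frame = base frame: x ahead of the robot, y to its left, z up, the work surface at z = 0. Lengths are in m, angles in rad, forces in N, time in s.
With the tool pointing down it reaches from about 0.375 to 0.925 m from the base axis. Payload 3.1 kg.
Tool frame: the origin (TCP) lies midway between the tips of the shut fingers; the grasp point (between the pads) lies 19 mm behind it; z points along the fingers, y is the direction in which the jaws open and shut (so a half turn about z gives the same grasp; the last joint's range is limited). The gripper opens to 85 mm and grips with 20 to 120 N. Pads are 22 mm wide; open, the fingers measure 114 mm over their backs; the gripper's body (76 mm by 85 mm) begins 54 mm behind the grasp point. The pads swing forward as they close: fully open they stand 13 mm farther back than shut.
Start: joints at [1.042, 0.383, 0.044, 1.598, -0.018, 1.161, -0.05], TCP at [0.271, -0.591, 0.231] pointing down, gripper open.
Joint ranges: [-2.61, 2.61], [-0.41, 2.15], [-1.48, 1.57], [0, 2.5], [-1.57, 4.71], [0.05, 1.97], [-2.85, 2.85]. Speed limits (rad/s): [2.79, 2.79, 3.14, 3.14, 3.14, 3.14, 3.14].

## Interface

Orientations are given as a unit quaternion [x, y, z, w].
In Python, from bench import * gives the robot as it stands.
- The arm moves only by the shell command python3 -m inch 'ROWS' [OPENING]. ROWS is text: rows parted by semicolons, each of 4 numbers parted by spaces: the shift along the tool's x, y, z in units of 25 mm (1.0 is 25 mm), then the turn about the tool's z in units of 6 degrees (1.0 is 6 degrees). In form: dx dy dz twist; .... A call has 1 to 12 rows; each row is the pose to reach, as a shift and turn from the pose measured when the call began, along the tool's axes at that moment; what a row does not reach only later rows make up. A row lasts 1/10 s, in which the tool goes at most 50 mm and 8.59 degrees, less where a joint would pass 70% of its speed; a pose out of reach is approached as far as the arm can. A call with a gripper value outside its range is refused whole. OPENING is the opening, from -1 (shut) to 1 (fully open), so that 0 is half open, set as the call begins (- or left out, the last holds). The fingers move at their own pace and stop on an object; the grip force is fixed at half the most. Time passes only in rows, so rows that repeat a pose let the fingers close. It gives the time, the measured TCP pose, the force and the opening at its end, in the units of the state.
- sense(): the state, without advancing time (a new reading comes with each control period).
- capture(name): name is "scene" or "top" or "wrist"; returns a dict with "color" (480x640x3 uint8, red, green, blue), "fx", "fy", "cx", "cy" (pixels), "R" (3x3) and "t" (3): a world point X has camera coordinates R X + t; the wrist camera has in their place "hand_eye" (4x4, takes a point from camera to tool coordinates, whose origin is the TCP and whose axes are the flange's). Camera axes: x right, y down, z forward; pixel columns grow to the right and rows downward; lengths in m; the calibration is good to about 2 mm. A picture is of the moment at which its call begins: read the wrist's pose just before it. There is no depth.
- sign_off(): hands the job in, once; it reports no verdict.
The state is a dict: "clock": time; "joint_positions": joint angles; "dq": joint speeds; "joint_efforts": joint torques, N m; "position": TCP position; "ee_rot": TCP orientation; "contact_force": force on the tool from outside, world axes, zero at the start; "ft_torque": the same for the moment, N m; "opening": finger opening in m.
Only numpy, scipy, OpenCV 4.12 (cv2) and the standard library are available. Lean on these libraries where they do the work, as an engineer would, in place of code of your own. Each camera call takes 0.05 s, during which the arm holds its last target. There are 200 camera calls.

## Working session

There is one attempt and no reset: what is moved stays moved. The work goes in short steps, Python scripts to look and compute and a shell command to move; the robot and the scene stay as the last step left them, time stands still between calls to the robot, and variables do not carry over. Pictures are saved under pics/ and viewed, about 8 in all and at most 12, crops included, and the job is handed in when it is done.

```bash
mkdir -p pics; cat > h.py <<'E'
from bench import *
import numpy as np, cv2
from scipy.spatial.transform import Rotation as Ro
def cam(name):
    s=sense(); c=capture(name)
    K=np.array([[c['fx'],0,c['cx']],[0,c['fy'],c['cy']],[0,0,1]])
    if name=='wrist':
        T=np.eye(4);T[:3,:3]=Ro.from_quat(s['ee_rot']).as_matrix();T[:3,3]=s['position']
        M=np.linalg.inv(T@np.array(c['hand_eye'])); R,t=M[:3,:3],M[:3,3]
    else: R,t=np.array(c['R']),np.array(c['t'])
    return c['color'],K,R,t
def ray(uv,z,K,R,t):
    d=R.T@np.linalg.inv(K)@np.array([*uv,1.]); o=-R.T@t
    return o+d*(z-o[2])/d[2]
def proj(X,K,R,t):
    p=K@(R@np.array(X)+t); return p[:2]/p[2]
def save(n,im,s=1):
    cv2.imwrite('pics/'+n,cv2.cvtColor(cv2.resize(im,None,fx=s,fy=s,interpolation=cv2.INTER_CUBIC),cv2.COLOR_RGB2BGR))
def loc(X,s):  # world delta -> tool axes in 25mm units
    return Ro.from_quat(s['ee_rot']).inv().apply(np.array(X)-s['position'])/0.025
E
python3 - <<'E'
from h import *
import pickle
s=sense();print(s['clock'],s['position'],s['ee_rot'],s['opening'],s['contact_force'])
D={}
for n in('top','scene','wrist'):
    D[n]=cam(n);save(n+'0.png',D[n][0]); print(n,-D[n][2].T@D[n][3])
pickle.dump(D,open('d0.pkl','wb'))
E
```

```text
0.0 [ 0.27101002 -0.58973246  0.22986643] [ 9.76883828e-01  2.13766631e-01 -3.51104261e-04 -1.30048937e-03] 0.08546840624773207 [1.18329243 0.32612747 0.16277001]
top [0.44633379 0.03830536 1.25318348]
scene [-0.40333862 -0.64472649  0.69082193]
wrist [ 0.34181311 -0.55767411  0.37316674]
```

View pics/top0.png

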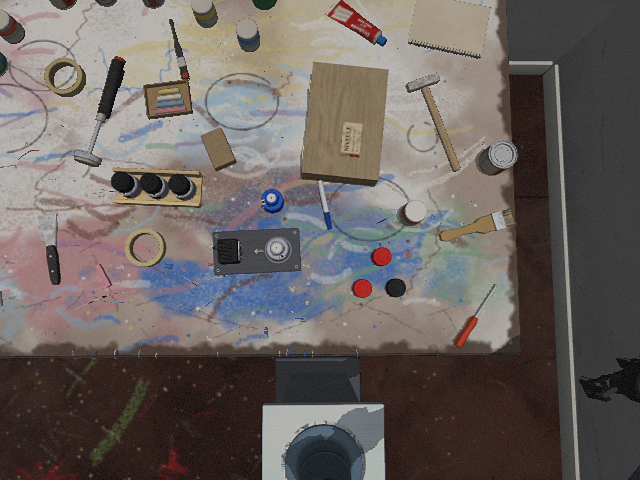

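View pics/scene0.png

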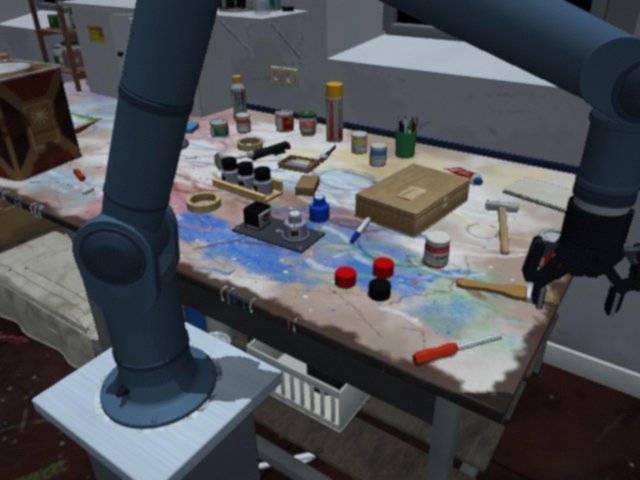

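Top view: station with the pot at (278,249), reader at (229,251). The cap-shaped candidates are red (382,256), red (362,288) and black (396,288). Black rack caps are at (124–181,185), on closed pots. The loose black one at (396,288) fits. The blue pot look-alike is at (272,200). I'll confirm in an enlarged crop and measure.

```bash
python3 - <<'E'
from h import *
import pickle
D=pickle.load(open('d0.pkl','rb'))
im,K,R,t=D['top']
a=cv2.resize(im[215:285,205:310],None,fx=7,fy=7,interpolation=cv2.INTER_CUBIC)[:, :735]
b=cv2.resize(im[195:310,345:450],None,fx=3,fy=3,interpolation=cv2.INTER_CUBIC)
save('crop1.png',a); 
print('fx',K[0,0])
g=im.max(2)
m=np.zeros_like(g);m[270:306,380:412]=(g[270:306,380:412]<70)
n,l,st,ce=cv2.connectedComponentsWithStats(m);i=1+np.argmax(st[1:,4]);print('cap',st[i],ce[i],ray(ce[i],.025,K,R,t))
hsv=cv2.cvtColor(im,cv2.COLOR_RGB2HSV)
m=((hsv[...,0]<8)|(hsv[...,0]>172))&(hsv[...,1]>170)
n,l,st,ce=cv2.connectedComponentsWithStats(m.astype(np.uint8))
for i in range(1,n):
    if st[i,4]>60: print('red',st[i],ce[i],ray(ce[i],.025,K,R,t))
# station plate: dark grey
m=np.zeros_like(g);m[215:290,200:312]=((g<95)&(hsv[...,1]<70))[215:290,200:312]
m=cv2.morphologyEx(m,cv2.MORPH_CLOSE,np.ones((5,5)))
cs,_=cv2.findContours(m,0,2);c=max(cs,key=cv2.contourArea)
P=np.array([ray(p[0],.008,K,R,t)[:2] for p in c],np.float32);print('plate',cv2.minAreaRect(P),cv2.minAreaRect(c))
print('neck', ray((278,249),.076,K,R,t))
E
```

```text
fx 466.959918195307
cap [385 279  21  18 305] [395.08852459 287.44590164] [ 0.45524604 -0.18996918  0.025     ]
red [328   0  52  41 434] [356.26267281  21.41474654] [ 1.18933831 -0.09670228  0.025     ]
red [372 248  19  18 271] [381.40590406 256.2398524 ] [ 0.53768354 -0.15528235  0.025     ]
red [353 279  19  19 274] [361.91970803 288.01824818] [ 0.45416676 -0.10251027  0.025     ]
red [454 316  24  32 262] [465.55343511 331.5648855 ] [ 0.33930592 -0.37270504  0.025     ]
red [166 450  17  24 149] [173.36241611 464.22147651] [0.01361578 0.37994122 0.025     ]
plate ((0.5490282773971558, 0.18328841030597687), (0.12609289586544037, 0.24516291916370392), 2.497706890106201) ((253.6597900390625, 253.01547241210938), (47.042335510253906, 92.31377410888672), 87.39744567871094)
neck [0.55314694 0.11456102 0.076     ]
```

View pics/crop1.png

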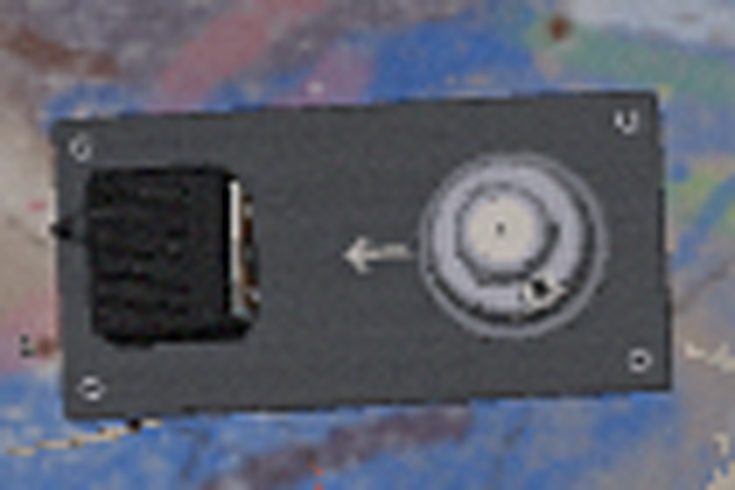

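The plate runs at θ≈0.045 rad. The label tail lies at crop (542,290), down and to the right of the pot centre (512,243), so the turn is about 2.1 rad clockwise. I'll move towards the cap and look with the wrist camera.

```bash
python3 -m inch '2 -2.2 0 0;4 -4.4 0 0;6 -6.7 0 0;8 -9 0 0;10.2 -11.4 0 0;10.2 -11.4 0 0;10.2 -11.4 0 0;10.2 -11.4 0 0;10.2 -11.4 0 0;10.2 -11.4 0 0;10.2 -11.4 0 0' 1
python3 - <<'E'
from h import *
s=sense();im,K,R,t=cam('wrist');save('w1.png',im);print(s['position'],s['joint_positions'],proj((.455,-.19,.03),K,R,t))
np.savez('w1',im=im,K=K,R=R,t=t)
E
```

```text
clock: 1.25
position: [0.3832, -0.2257, 0.2306]
ee_rot: [0.977, 0.213, -0.001, -0.001]
contact_force: [1.2, -0.9, 0.2]
opening: 0.0852
[ 0.38317207 -0.22573563  0.23062126] [ 6.61134651e-01  1.50602917e-03 -2.20101540e-01  2.05762217e+00
 -5.13458718e-04  1.08436745e+00 -7.00709621e-01] [314.71565884 123.91399542]
```

View pics/w1.png

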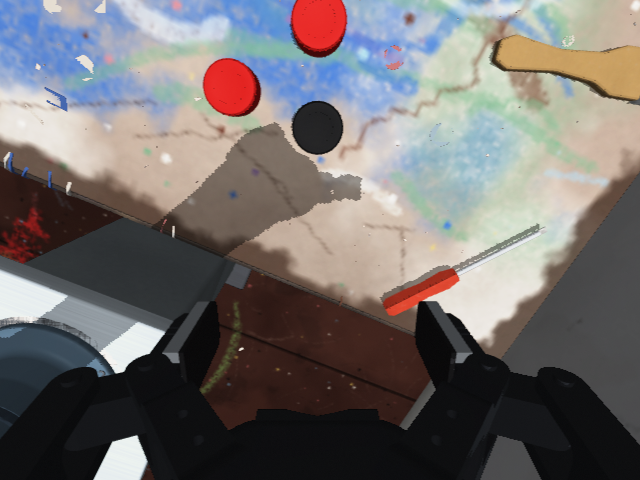

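The crop shows a single loose black cap at (317,127), with the red ones apart at (231,87) and (319,22). The prediction agrees within 3 px. Next is a look at the pot from above it, pre-twisted by −90°.

```bash
python3 - <<'E'
from h import *
d=np.load('w1.npz');im,K,R,t=[d[k] for k in('im','K','R','t')]
m=(im.max(2)<70).astype(np.uint8);m[:95]=0;m[160:]=0;m[:,:285]=0;m[:,350:]=0
n,l,st,ce=cv2.connectedComponentsWithStats(m);i=1+np.argmax(st[1:,4]);print(st[i],ce[i],ray(ce[i],.02,K,R,t),ray(ce[i],.016,K,R,t))
E
python3 -m inch '1 -1 0 -1.4;2.5 -2 0 -2.8;4 -3.2 0 -4.2;5.5 -4.4 0 -5.6;7 -5.6 0 -7;8.5 -6.8 0 -8.4;10 -8 0 -9.8;11 -8.8 0 -11.2;11.9 -9.5 0 -12.6;11.9 -9.5 0 -14;11.9 -9.5 0 -15;11.9 -9.5 0 -15' 1
python3 - <<'E'
from h import *
s=sense();im,K,R,t=cam('wrist');save('w2.png',im);print(s['position'],s['joint_positions'],proj((.55,.116,.052),K,R,t))
np.savez('w2',im=im,K=K,R=R,t=t)
E
```

```text
[ 292  101   51   53 2110] [317.08957346 127.11137441] [ 0.45328088 -0.19326347  0.02      ] [ 0.45327251 -0.19325933  0.016     ]
clock: 2.5
position: [0.5559, 0.1118, 0.2302]
ee_rot: [0.542, 0.84, 0.0, -0.001]
contact_force: [0.5, -0.3, -0.3]
opening: 0.0853
[0.55585608 0.1117944  0.23024455] [ 0.27521281  0.29400013 -0.63834305  1.7745214   0.18875722  1.13716514
  0.00216504] [314.87373619 206.94398102]
```

View pics/w2.png

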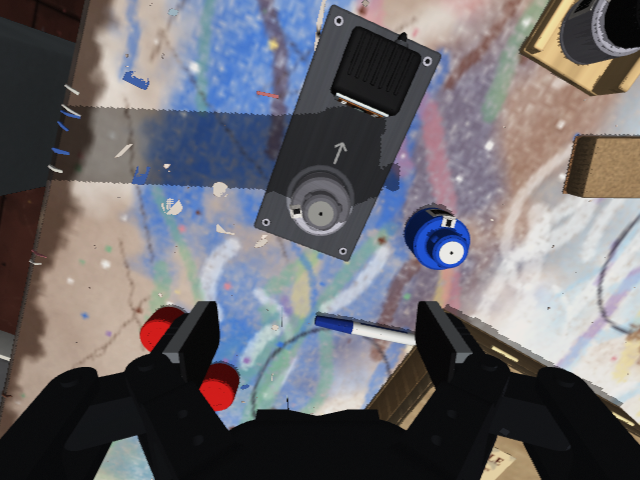

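```bash
python3 - <<'E'
from h import *
d=np.load('w2.npz');im,K,R,t=[d[k] for k in('im','K','R','t')]
save('c2.png',im[150:250,255:385],6)
S=[ray(p,.008,K,R,t)[:2] for p in((339,20),(427,61),(266,223),(343,252))];S=np.array(S);print(S)
v=(S[0]+S[1]-S[2]-S[3])/2;print('len',np.hypot(*v),'theta',np.arctan2(-v[0],v[1]))
print('nest guess',ray((320,201),.014,K,R,t),'neck',ray((320.5,213.5),.076,K,R,t),'tail',ray((295.5,211.5),.052,K,R,t))
hsv=cv2.cvtColor(im,cv2.COLOR_RGB2HSV);m=((abs(hsv[...,0].astype(int)-113)<10)&(hsv[...,1]>200)&(hsv[...,2]>100)).astype(np.uint8)
n,l,st,ce=cv2.connectedComponentsWithStats(m)
for i in range(1,n):
    if st[i,4]>500:print('blue',st[i],ce[i],ray(ce[i],.04,K,R,t))
E
```

```text
[[0.50101878 0.27861968]
 [0.59318336 0.2825192 ]
 [0.51186607 0.06780986]
 [0.60459602 0.07224115]]
len 0.21083790711436326 theta 0.052813806938177166
nest guess [0.55560537 0.11625986 0.014     ] neck [0.55498287 0.11762234 0.076     ] tail [0.53480071 0.10416827 0.052     ]
blue [ 413  216   57   54 1404] [437.83190883 242.75213675] [0.68203264 0.1315188  0.04      ]
```

View pics/c2.png

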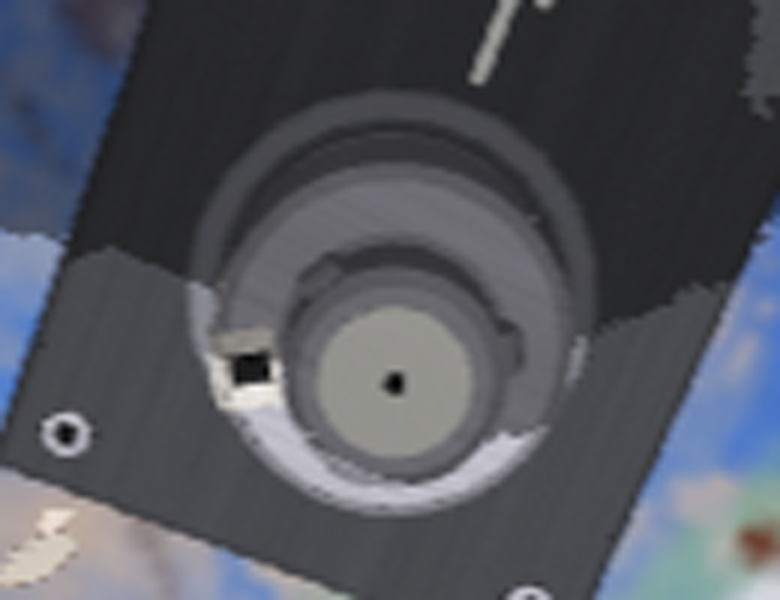

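Shoulder centre is at crop (394,340) and the tail at crop (248,368). That puts the pot at about (0.555, 0.117), with the label at −147° and the target at 93°, so about 120° clockwise. Down to grip the body.

```bash
python3 -m inch '0.2 0.06 1.5 0;0.2 0.06 3.2 0;0.2 0.06 5 0;0.2 0.06 6.5 0;0.2 0.06 7.6 0;0.2 0.06 8.2 0;0.2 0.06 8.48 0;0.2 0.06 8.48 0;0.2 0.06 8.48 0' 1
python3 -m inch '0 0 0 0;0 0 0 0;0 0 0 0;0 0 0 0;0 0 0 0;0 0 0 0;0 0 0 0;0 0 0 0' -1
```

```text
clock: 3.45
position: [0.5561, 0.1174, 0.0198]
ee_rot: [0.543, 0.839, 0.001, -0.0]
contact_force: [1.0, 0.5, 0.1]
opening: 0.0854
clock: 4.25
position: [0.5578, 0.1179, 0.0218]
ee_rot: [0.543, 0.839, 0.002, 0.001]
contact_force: [-1.1, -0.4, 5.8]
opening: 0.0564
```

```bash
python3 -m inch '0 0 0 1;0 0 0 2;0 0 0 3;0 0 0 4;0 0 0 5;0 0 0 6;0 0 0 7;0 0 0 8;0 0 0 9;0 0 0 10;0 0 0 10;0 0 0 10' -1
python3 -m inch '0 0 0 1;0 0 0 2;0 0 0 3;0 0 0 4;0 0 0 5;0 0 0 6;0 0 0 7;0 0 0 8;0 0 0 9;0 0 0 10;0 0 0 10;0 0 0 10' -1
python3 - <<'E'
from h import *
s=sense();im,K,R,t=cam('wrist');save('w3.png',im[120:440,160:480],1.8);print(s['position'],s['ee_rot'],s['joint_positions'],proj((.5553,.117,.052),K,R,t))
np.savez('w3',im=im,K=K,R=R,t=t)
E
```

```text
clock: 5.45
position: [0.5567, 0.1182, 0.0219]
ee_rot: [0.89, 0.456, 0.001, -0.0]
contact_force: [-3.4, 0.5, 3.3]
opening: 0.0564
clock: 6.65
position: [0.5564, 0.1187, 0.0219]
ee_rot: [0.999, -0.048, 0.001, -0.001]
contact_force: [-2.7, 1.3, 2.7]
opening: 0.0562
[0.55635249 0.11865439 0.02190113] [ 9.98837109e-01 -4.81920319e-02  5.98943089e-04 -1.26432261e-03] [-0.22905715  0.50610629 -0.06271933  1.92687972  0.04366549  0.70795407
 -1.98427243] [319.36331304 341.03655686]
```

View pics/w3.png

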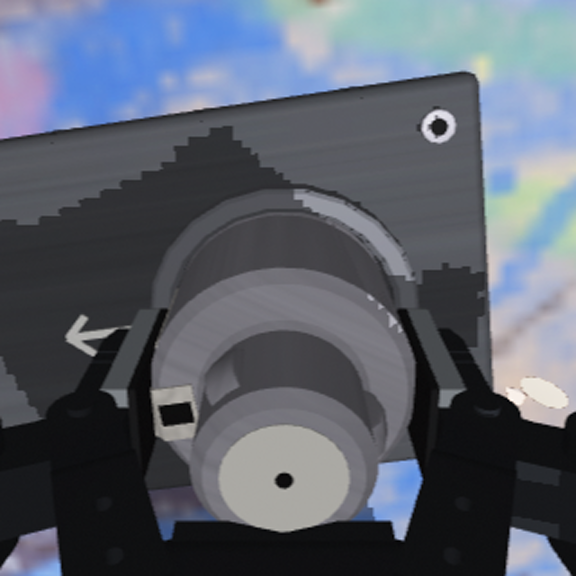

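```bash
python3 - <<'E'
from h import *
d=np.load('w3.npz');K,R,t=[d[k] for k in('K','R','t')]
q=lambda x,y:(160+x/1.8-.2,120+y/1.8-.2)
T=ray(q(176,412),.052,K,R,t);N=ray(q(284,479),.076,K,R,t);print(T,N)
v=T-N;print(np.hypot(*v[:2]),np.degrees(np.arctan2(v[1],v[0])))
for p in ((.5553,.117),(.5564,.1187)):
  v=T[:2]-p;print(np.hypot(*v),np.degrees(np.arctan2(v[1],v[0])))
S=sense();print(np.degrees(Ro.from_quat(S['ee_rot']).as_euler('xyz')))
E
```

```text
[0.5540906 0.1412939 0.052    ] [0.55533728 0.11765996 0.076     ]
0.02366679750971076 93.01951690712734
0.0243239850418396 92.84993816082296
0.02271161941862553 95.83611905527758
[-1.79847010e+02 -5.99070768e-02 -5.55578337e+00]
```

The label now points at 93.0° against a target of 93.0°. I'll release, lift, and go above the cap with the jaws twisted to −30°/150°, clear of the red caps.

```bash
python3 -m inch '0 0 0 0;0 0 0 0;0 0 0 0;0 0 -0.5 0;0 0 -2 0;0 0 -3.5 0;0 0 -5 0;0 0 -6 0;0 0 -6 0' 1
python3 -m inch '-0.4 1.5 0 -1;-0.8 3 0 -2.3;-1.2 4.8 0 -3.6;-1.6 6.6 0 -5;-2 8.4 0 -6.4;-2.4 10.2 0 -7.8;-2.7 11.8 0 -9.2;-2.9 12.8 0 -10.5;-2.9 12.8 0 -10.9;-2.9 12.8 0 -10.9;-2.9 12.8 0 -10.9' 0.65
python3 - <<'E'
from h import *
s=sense();im,K,R,t=cam('wrist');print(s['joint_positions'],s['contact_force'])
m=(im.max(2)<70).astype(np.uint8);u=proj((.4533,-.1933,.02),K,R,t).astype(int);print(u)
w=np.zeros_like(m);y0=max(u[1]-50,0);w[y0:u[1]+50,u[0]-50:u[0]+50]=m[y0:u[1]+50,u[0]-50:u[0]+50]
n,l,st,ce=cv2.connectedComponentsWithStats(w);i=1+np.argmax(st[1:,4]);X=ray(ce[i],.02,K,R,t);print(st[i],ce[i],X)
print('move',loc([X[0],X[1],.011],s))
save('w4.png',im)
E
```

```text
clock: 7.6
position: [0.5602, 0.1191, 0.1782]
ee_rot: [0.999, -0.049, 0.006, -0.003]
contact_force: [0.7, -0.4, 0.1]
opening: 0.0854
clock: 8.7
position: [0.457, -0.1917, 0.175]
ee_rot: [0.867, 0.498, 0.007, 0.0]
contact_force: [0.2, -0.8, 0.7]
opening: 0.0705
[ 0.29893192  0.15048286  0.0227296   2.02472244 -0.01584687  0.95667369
 -0.19707454] [ 0.16886512 -0.83813685  0.70647337]
[313 223]
[ 286  194   56   60 2613] [313.65824723 223.39265212] [ 0.452978   -0.19336634  0.02      ]
move [-0.21414154 -0.15448694  6.5552765 ]
```

View pics/w4.png

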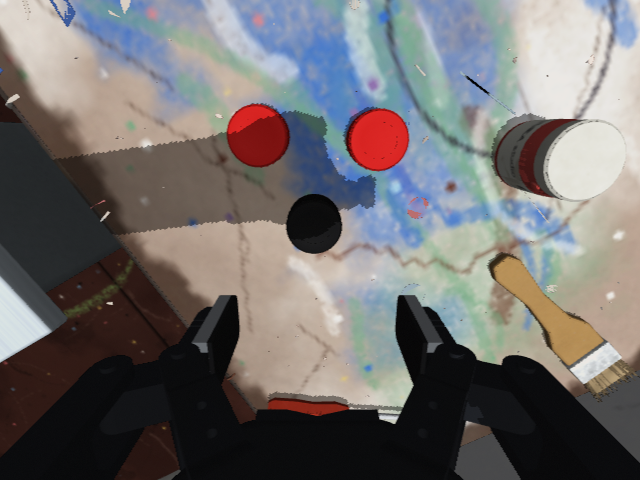

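The cap sits at (314,223), clear of the red caps at (258,135) and (378,140), and agrees with the earlier fix within 1 mm. Descend and grip.

```bash
python3 -m inch '-0.2 -0.15 1.5 0;-0.2 -0.15 3 0;-0.2 -0.15 4.5 0;-0.2 -0.15 5.5 0;-0.2 -0.15 6.2 0;-0.2 -0.15 6.55 0;-0.2 -0.15 6.55 0;-0.2 -0.15 6.55 0' 0.65
python3 -m inch '0 0 0 0;0 0 0 0;0 0 0 0;0 0 0 0;0 0 0 0;0 0 0 0;0 0 0 0' -1
python3 -m inch '0 0 -1 0;0 0 -2.5 0;0 0 -4 0;0 0 -5.5 0;0 0 -6 0;0 0 -6 0' -1
python3 - <<'E'
from h import *
s=sense();print('move',loc([.5553,.1177,s['position'][2]],s),s['ee_rot'])
E
```

```text
clock: 9.55
position: [0.4544, -0.1924, 0.0118]
ee_rot: [0.866, 0.499, 0.007, 0.001]
contact_force: [0.0, -0.1, 0.7]
opening: 0.0704
clock: 10.25
position: [0.4561, -0.1929, 0.0136]
ee_rot: [0.866, 0.499, 0.009, 0.002]
contact_force: [-2.0, -0.2, 5.3]
opening: 0.0469
clock: 10.85
position: [0.4555, -0.1944, 0.1664]
ee_rot: [0.867, 0.499, 0.011, 0.005]
contact_force: [0.9, -0.3, -0.4]
opening: 0.0467
move [12.79804498 -2.8150482   0.12734423] [0.86653037 0.49898988 0.01067466 0.00450192]
```

```bash
python3 -m inch '1.5 -0.3 0 0;3.2 -0.7 0 0;5 -1.1 0 0;6.8 -1.5 0 0;8.6 -1.9 0 0;10.2 -2.3 0.1 0;11.6 -2.6 0.1 0;12.4 -2.7 0.1 0;12.8 -2.8 0.1 0;12.8 -2.8 0.1 0;12.8 -2.8 0.1 0' -1
python3 - <<'E'
from h import *
s=sense();im,K,R,t=cam('wrist');p=s['position'];print(p,s['joint_positions'])
print(proj([p[0],p[1],p[2]+.0184],K,R,t), 40*K[0,0]/1000)
save('w5.png',im[130:470,150:490],1.7);np.savez('w5',im=im,K=K,R=R,t=t,p=p)
top=cam('top');np.savez('t5',im=top[0],K=top[1],R=top[2],t=top[3])
E
```

```text
clock: 11.95
position: [0.5547, 0.1157, 0.1658]
ee_rot: [0.867, 0.498, 0.009, 0.005]
contact_force: [0.9, -0.6, -0.3]
opening: 0.0469
[0.55467144 0.11566425 0.16577613] [-0.1207211   0.29350975 -0.1856412   1.86982642  0.07099231  0.96434326
 -0.86538581]
[319.60665637 322.37423612] 13.652093664553124
```

View pics/w5.png

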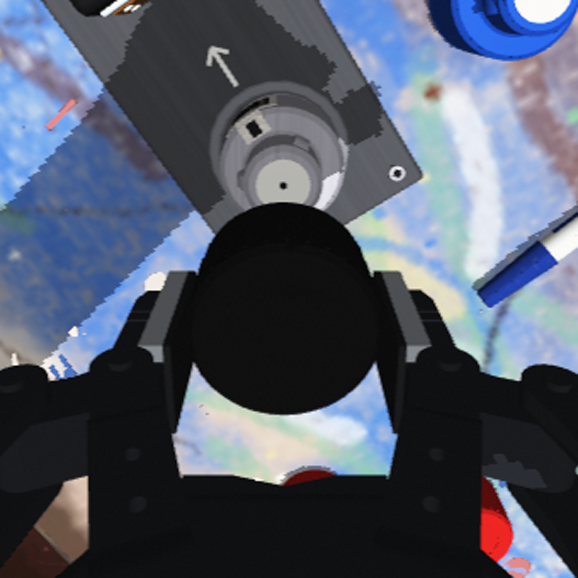

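The cap is held between the pads at crop centre (285,320), with the neck visible at (283,185). The tail at (252,128) points along the station arrow. Compute offsets.

```bash
python3 - <<'E'
from h import *
from scipy.optimize import fsolve
d=np.load('w5.npz');K,R,t,p=[d[k] for k in('K','R','t','p')];s=sense()
q=lambda x,y:(150+x/1.7-.2,130+y/1.7-.2)
N=ray(q(283,185),.076,K,R,t);print('neck',N)
T=ray(q(252,128),.052,K,R,t);v=T-N;print('tail',T,np.degrees(np.arctan2(v[1],v[0])))
zt=p[2]+.0184;a=np.linspace(0,6.283,180)
def f(c):
    P=np.array([proj([c[0]+.0245*np.cos(b),c[1]+.0245*np.sin(b),zt],K,R,t) for b in a])
    return [P[:,0].max()+P[:,0].min()-q(191,0)[0]-q(379,0)[0],P[:,1].max()-q(0,414)[1]]
c=fsolve(f,p[:2]);print('cap',c,'tcp',p)
d=N[:2]-c;print('move tool',loc([p[0]+d[0],p[1]+d[1],p[2]],s),loc([.5553-c[0]+p[0],.1177-c[1]+p[1],p[2]],s))
E
```

```text
neck [0.55617683 0.11778047 0.076     ]
tail [0.5541955  0.14148751 0.052     ] 94.77742208629361
cap [0.55346652 0.11524984] tcp [0.55467144 0.11566425 0.16577613]
move tool [0.15462904 0.01449754 0.02879168] [ 0.13415783 -0.01415281  0.02802787]
```

```bash
python3 - <<'E'
from h import *
s=sense();p=s['position']
for z in(.095,.085,.068,.060):print(z,loc([p[0]+.0023,p[1]+.0025,z],s))
print(Ro.from_quat(s['ee_rot']).as_matrix()[:,2])
E
```

```text
0.095 [ 0.09835419 -0.02264058  2.85915534]
0.085 [ 0.09354046 -0.02986239  3.25906117]
0.068 [ 0.08535712 -0.04213946  3.93890108]
0.06 [ 0.08150614 -0.0479169   4.25882574]
[ 0.0216599   0.00128031 -0.99976458]
```

```bash
python3 -m inch '0.1 0 0.5 0;0.1 0 1.3 0;0.1 -0.02 2 0;0.1 -0.02 2.5 0;0.1 -0.02 2.8 0;0.1 -0.02 2.86 0;0.1 -0.02 2.86 0;0.1 -0.02 2.86 0' -1
python3 -m inch '0 0 0.1 0;0 0 0.2 0;0 0 0.3 0;0 0 0.4 0;0 0 0.45 0;0 0 0.45 0;0 0 0.45 0' -1
python3 - <<'E'
from h import *
s=sense();print(s['position'],s['contact_force'],s['ft_torque'],loc([.557,.1182,.08],s))
E
```

```text
clock: 12.85
position: [0.5583, 0.1177, 0.0958]
ee_rot: [0.867, 0.498, 0.011, 0.005]
contact_force: [-0.6, -0.7, -1.2]
opening: 0.0468
clock: 13.55
position: [0.5584, 0.1181, 0.0843]
ee_rot: [0.867, 0.498, 0.011, 0.005]
contact_force: [-0.4, 1.4, -1.4]
opening: 0.0466
[0.55837053 0.11808907 0.08430862] [-0.38011238  1.44302322 -1.41055559] [0.25620403 0.02546258 0.02675468] [-0.0261254  -0.05280777  0.17104551]
```

The cap's lip is around the neck with no force yet. Press on, correcting 1 mm.

```bash
python3 -m inch '-0.03 -0.03 0.1 0;-0.03 -0.03 0.2 0;-0.03 -0.03 0.3 0;-0.03 -0.03 0.3 0' -1
python3 -m inch '0 0 0.1 0;0 0 0.2 0;0 0 0.3 0;0 0 0.3 0' -1
python3 -m inch '0 0 0.1 0;0 0 0.2 0;0 0 0.2 0;0 0 0.2 0' -1
```

```text
clock: 13.95
position: [0.5594, 0.1192, 0.0796]
ee_rot: [0.867, 0.498, 0.012, 0.005]
contact_force: [-2.2, 1.8, 11.1]
opening: 0.0468
clock: 14.35
position: [0.5589, 0.1185, 0.0716]
ee_rot: [0.867, 0.498, 0.012, 0.005]
contact_force: [-0.5, -0.2, -3.6]
opening: 0.0472
clock: 14.75
position: [0.5591, 0.1186, 0.0691]
ee_rot: [0.867, 0.498, 0.011, 0.005]
contact_force: [-7.2, -0.7, 17.6]
opening: 0.0469
```

It clicked and stopped at z = 0.0691, which is the predicted home height. Now hold a firm push and verify.

```bash
python3 -m inch '-0.03 0 0.12 0;-0.03 0 0.16 0;-0.03 0 0.16 0;-0.03 0 0.16 0;-0.03 0 0.16 0;-0.03 0 0.16 0' -1
python3 - <<'E'
from h import *
s=sense();print(s['position'],s['contact_force'],s['opening'])
im,K,R,t=cam('wrist');a=cv2.resize(im[130:440,170:470],(400,413))
im2,K2,R2,t2=cam('scene');u=proj((.5553,.1177,.05),K2,R2,t2).astype(int)
b=cv2.resize(im2[u[1]-50:u[1]+53,u[0]-50:u[0]+50],(400,413),interpolation=cv2.INTER_CUBIC)
save('w6.png',np.hstack([a,b]));np.savez('w6',K=K,R=R,t=t)
print(sense()['contact_force'])
E
```

```text
clock: 15.35
position: [0.5592, 0.1186, 0.0691]
ee_rot: [0.867, 0.498, 0.011, 0.005]
contact_force: [-9.3, -1.5, 23.1]
opening: 0.0471
[0.55916019 0.11860216 0.06907158] [-9.30583015 -1.47262061 23.11297434] 0.047119038205353264
[-9.17918754 -0.43436356 22.5017739 ]
```

View pics/w6.png

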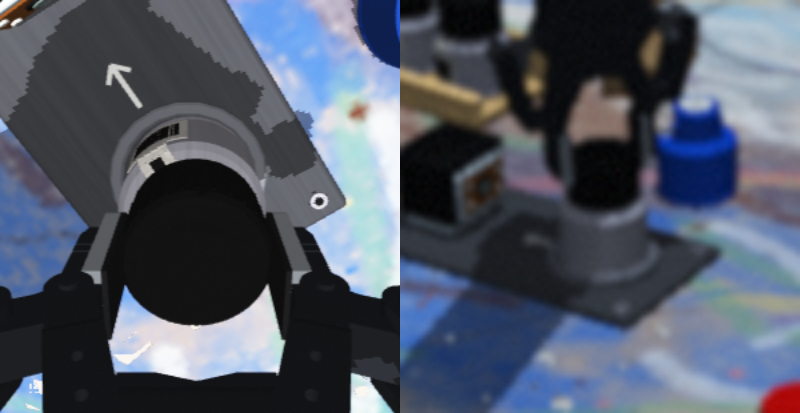

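```bash
python3 - <<'E'
from h import *
d=np.load('w6.npz');K,R,t=[d[k] for k in('K','R','t')]
T=ray((170+157*.75,130+162*.75),.052,K,R,t);print(T)
for c in((.5555,.1177),(.5575,.118)):
    v=T[:2]-c;print(np.hypot(*v),np.degrees(np.arctan2(v[1],v[0])))
E
```

```text
[0.55566772 0.1425096  0.052     ]
0.024810167146337495 89.61267378162658
0.024577993412442326 94.27534862346428
```

The label is within about 4° of the target. The cap is home and the push is about 23 N, so I'll hand in.

```bash
python3 -c "
from bench import *
print(sign_off()); s=sense();print(s['clock'],s['contact_force'],s['opening'])"
```

```text
the job is handed in; nothing more can be done
None
the job is handed in; nothing more can be done
```

The job is handed in at about 15.5 s on the robot's clock, with the gripper still holding the cap and pressing it down. `sign_off()` gave no verdict.

- **Pot:** I gripped it by the body and turned it 120° clockwise. Right after the turn the label was at 93.0°; the reader is at about 93°.
- **Cap:** I picked up the loose black cap and pressed it onto the neck. Resistance rose to 11 N, dropped to nothing at the click, then met a hard stop with the TCP at z = 0.069 m, where I had predicted fully home.

**Last checks:**
- The downward push was about 23 N, with about 9 N of sideways force left in x.
- The fingers were stopped on the cap at 47 mm opening.
- In the last picture the pot looks upright in its nest.
- The label angle then came out at 90° to 94°, depending on where the pot's centre is taken to be. Both are well inside the 15° allowed.

Two small disagreements remain. Position estimates for the neck differed by about 1 mm between views. The tool, and possibly the cap, was tilted by about 0.02 rad, within the 0.1 rad limit. I saw no contact with the other things on the table, but I did not re-measure where they ended up.

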